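Open the ratchet book press and lock it open

TASK

Open the book press so that the next book can go in: first tip the thumb-bar pawl over backwards so that it lies clear of the toothed rod, then pull the rod by its upright post until the jaw is fully open against its stop, and then flip the cam lever down past centre, fully home, so that the rod is clamped there. The pawl must stay tipped back, and do not knock over the glue bottle beside the press.

Things in the scene. Friction and masses are not known exactly. Their poses are not given: they have to be found in the camera images.
- press: Bench book press, fixed to the table: wooden base 150 (x) x 440 (y) x 18 mm, y = -210 to +230 mm. A steel rod, toothed on top (60 to 64 mm high), slides in it along the press's y, over x = 0. Origin: on the table, below the pawl's hinge; z up; x points away from the robot, within 0.25 rad. The guide head with pawl and cam lever spans y = -113 to +11 mm, 93 mm high; jaws at +y, pull post at -y.
- pawl (a joint): Flip-over ratchet pawl, hinge along the press's x. 0 to 0.12 rad: nose down in the teeth, thumb bar leaning 35 degrees to the press's +y; it stops the rod from sliding back (to -y). Grows as the bar is pushed over the top to -y; 0.61 = bar straight above the hinge, past this it falls over by its weight and stays; 1.40 = tipped fully back, leaning 45 degrees to -y. About 0.5 N moves it.
- pawl_knob (a point): Middle of the pawl's thumb bar, a steel cylinder 18 mm in diameter and 26 mm long lying along the press's x axis, 50 mm from the hinge on an 8 mm stem.
- pawl_hinge (a point): Pawl's hinge axis, on the press at x = 0, y = 0, 82 mm high.
- ram (a joint): Slide of the toothed rod with the sliding jaw and pull post, in m: grows as the rod is drawn back along the press's -y (jaw opens); 0 = jaws nearly shut, 0.100 = fully open against the stop. Sliding takes 3 N plus 0.6 N per 10 mm/s. With the pawl in the teeth it moves back by less than one tooth (10 mm) and then locks.
- pull_post (a point): Point half-way up the pull post, on its axis, 92 mm above the table: an upright steel post 16 mm in diameter from 60 to 108 mm height at the rod's -y end, with a button head of 22 mm diameter on top up to 118 mm. It lies at press x = 0, y = -168 mm less the value of joint ram.
- cam (a joint): Cam lever that clamps the rod, hinge along the press's y. 0 = open, lever upright, leaning 0.15 rad to the press's +x; stays where left while open. Grows as it swings over the top and down to -x (to the robot); from 0.4 rad the cam presses on the rod, resisting with up to 5 N at the grip point; centre at 1.45; 1.80 = fully home on its stop, lever just below level, held over centre.
- cam_grip (a point): Point on the cam lever to take it, 68 mm from its hinge; the lever is a flat steel bar 14 mm wide (along press y) and 8 mm thick, its free end 82 mm from the hinge.
- cam_hinge (a point): Cam lever's hinge axis, on the press at x = 0, y = -95 mm, 73 mm high. The yoke's two side plates reach up to 93 mm height within 22 mm of it.
- glue: White glue bottle standing on the table behind the press (its +x side), 48 mm in diameter, 120 mm high; origin at the centre of its underside, z up.
- lamp_end (a point): Free end of the lamp bar (middle of the end's underside), 241 mm high. The bar, 32 mm wide and 18 mm thick, hangs over the rod along the press's y, over x = +18 mm, from y = -5 mm to its column at y = 217 mm. It hangs right above the pawl, so an upright tool cannot get there: come from the press's -x side with the tool leaning about 30 degrees, fingers pointing down and to +x.
- jaw (a point): Middle of the top edge of the sliding jaw, a wooden plate 120 mm wide (x) and 112 mm high fixed to the rod; its back with a steel plate ends 13 mm to the -y side of this point. The point lies at press y = 165 mm less the value of joint ram.
There are look-alikes about, which are no part of the job. What is meant by the glue is not pink, and is the smaller of those in its own colour.

How it is judged:
By the outcome, as a careful person would: the job done as asked, in the order asked, and still so for the second after the job is handed in, with the robot touching nothing.
It also fails if it takes over 64 s, if anything falls off the work surface, if the arm or the gripper's body presses on something with over 40 N, if the wrist force passes 120 N, or if a joint passes its speed limit or range.

ROBOT

A 6-joint arm with a two-finger parallel gripper is mounted at the origin on the work surface. World frame = base frame: x ahead of the robot, y to its left, z up, the work surface at z = 0. Lengths are in m, angles in rad, forces in N, time in s.
With the tool pointing down it reaches from about 0.3 to 0.85 m from the base axis. Payload 5.4 kg.
Tool frame: the origin (TCP) lies at the very end of the fingers, on their centre line; the grasp point (between the pads) lies 19 mm behind it (env.tcp_to_grasp is the distance from the TCP to the grasp point, in m); z points along the fingers, x is the direction in which the jaws open and shut, and the axes are right-handed (so a half turn about z gives the same grasp; the last joint's range is limited). The gripper opens to 85 mm and grips with 20 to 120 N. Pads are 22 mm wide; open, the fingers measure 114 mm over their backs; the gripper's body (76 mm by 85 mm) begins 54 mm behind the grasp point. The pads swing forward as they close: fully open they stand 13 mm farther back than shut.
Start: joints at [0.901, 0.158, 1.597, -0, 1.386, -0.21], TCP at [0.255, 0.515, 0.192] pointing down, gripper open.
Joint ranges: [-2.91, 2.91], [-0.94, 2.29], [0.18, 2.7], [-1.29, 4.43], [0.17, 2.64], [-3, 3]. Speed limits (rad/s): [2.57, 2.57, 3.14, 3.14, 3.14, 3.14].

INTERFACE

Orientations are given as a rotation vector (axis times angle).
In Python, from bench import env gives the robot as it stands.
- The arm moves only by the shell command python3 -m jog 'ROWS'. ROWS is JSON, a list of rows, each a list of 7 numbers: the turn, a rotation vector about the tool's x, y, z in rad, then the shift along the tool's x, y, z in cm, then the opening in per cent of the stroke, from 0 (shut) to 100 (fully open). In form: [[rx, ry, rz, tx, ty, tz, grip], ...]. A call has 1 to 10 rows; each row is the pose to reach, as a shift and turn from the pose commanded when the call began, along the tool's axes at that moment; what a row does not reach only later rows make up. A row lasts 1/8 s, in which the tool goes at most 62.5 mm and 10.7 degrees, less where a joint would pass 70% of its speed; a pose out of reach is approached as far as the arm can. A call with a gripper value outside its range is refused whole. The fingers move at their own pace and stop on an object; the grip force is fixed at half the most. Time passes only in rows, so rows that repeat a pose let the fingers close. It gives the time, the measured TCP pose, the force and the opening at its end, in the units of the state.
- env.state(): the state, without advancing time (a new reading comes with each control period).
- env.grab_frame(name): name is "scene" or "top" or "wrist"; returns a dict with "color" (480x640x3 uint8, red, green, blue), "z_map" (480x640 float32, m along the optical axis (not along the pixel's ray), 0 where there is no reading), "K" (3x3 intrinsics, pixels), "R" (3x3) and "t" (3): a world point X has camera coordinates R X + t. Camera axes: x right, y down, z forward; pixel columns grow to the right and rows downward; lengths in m; the calibration is good to about 2 mm. The wrist camera is an equidistant fisheye: a pixel r from the principal point sees the ray r / f radians off the axis. A picture is of the moment at which its call begins.
- env.finish_job(): hands the job in, once; it reports no verdict.
The state is a dict: "time": time; "qpos": joint angles; "qd": joint speeds; "tau": joint torques, N m; "tool_pos": TCP position; "eef_rot": TCP orientation; "wrist_force": force on the tool from outside, world axes, zero at the start; "torque": the same for the moment, N m; "opening": finger opening in m.
Only numpy, scipy, OpenCV 4.12 (cv2) and the standard library are available. Lean on these libraries where they do the work, as an engineer would, in place of code of your own. Each camera call takes 0.05 s, during which the arm holds its last target. There are 200 camera calls.

## Working session

There is one attempt and no reset: what is moved stays moved. The work goes in short steps, Python scripts to look and compute and a shell command to move; the robot and the scene stay as the last step left them, time stands still between calls to the robot, and variables do not carry over. Pictures are saved under pics/ and viewed, about 8 in all and at most 12, crops included, and the job is handed in when it is done.

```bash
ls; mkdir -p pics; python3 - <<'E'
from bench import env
import cv2,numpy as np
for n in("scene","top"):
    f=env.grab_frame(n); np.savez(f"pics/{n}0.npz",**f)
    cv2.imwrite(f"pics/{n}0.png",f["color"][:,:,::-1]); print(n,f["K"].tolist(),f["R"].round(3).tolist(),f["t"].round(3))
s=env.state();print(s,env.tcp_to_grasp)
E
```

```text
pics
scene [[608.7111366287413, 0.0, 323.73457924749874], [0.0, 608.7111366287413, 236.93276623080308], [0.0, 0.0, 1.0]] [[0.237, 0.971, -0.0], [0.68, -0.166, -0.714], [-0.693, 0.169, -0.7]] [-0.158 -0.243  1.551]
top [[439.3399046618862, 0.0, 323.35739382789546], [0.0, 439.3399046618862, 242.03991118968685], [0.0, 0.0, 1.0]] [[-0.0, -1.0, -0.031], [-0.995, 0.004, -0.1], [0.1, 0.031, -0.994]] [0.045 0.548 0.849]
{'time': 0.1, 'qpos': array([ 9.00928532e-01,  1.59038883e-01,  1.59812999e+00, -5.56876117e-06,
        1.38620851e+00, -2.10130140e-01]), 'qd': array([ 0.00019408, -0.00149361, -0.00340328,  0.00038115,  0.0005308 ,
       -0.00179048]), 'tau': array([-6.43314725e-04, -3.96988249e+01, -3.32337356e+01, -2.88943138e-04,
        4.18151540e-03,  8.29729117e-06]), 'tool_pos': array([0.2547742 , 0.51477798, 0.19097387]), 'eef_rot': array([ 2.66864476e+00,  1.65653371e+00, -2.63445997e-03]), 'wrist_force': array([-0.28301732,  0.55212522,  0.16489717]), 'torque': array([ 0.02936575, -0.06455436,  0.00802258]), 'opening': 0.08519347684466994} 0.0187
```

View pics/scene0.png

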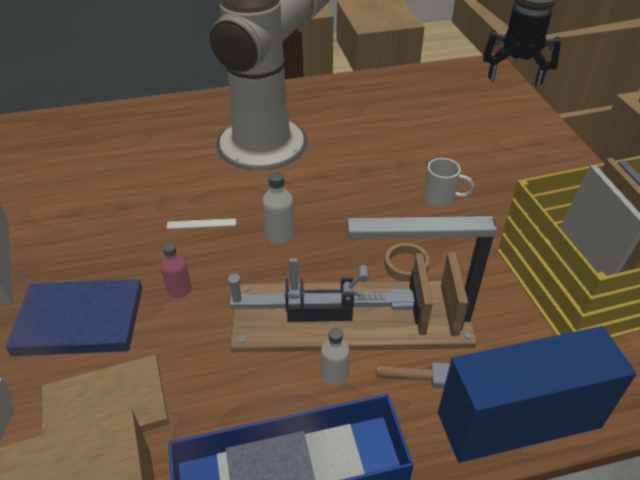

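View pics/top0.png

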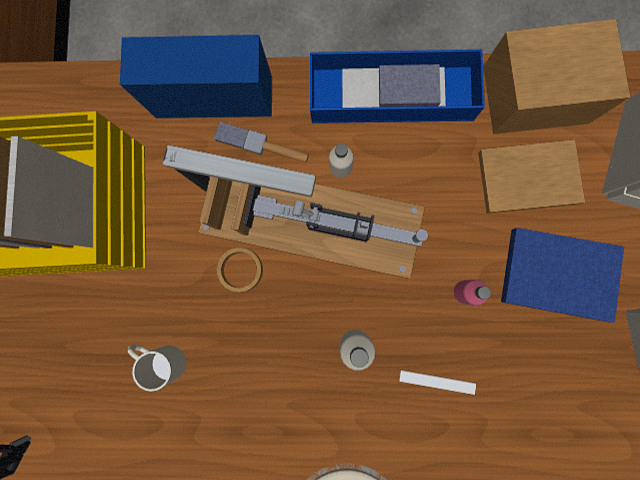

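Scene view: the pull post is at (235,288), the cam lever upright at (294,275), the pawl knob at (362,272) and the lamp bar end at (350,227). Candidate glue bottles, in scene / top pixels:
- Small white at (335,358) / (341,158), on the far side of the press.
- Bigger white at (278,212) / (357,350).
- Pink at (175,272) / (470,292).

I choose the small white one. Next I'll measure.

```bash
cat > h.py <<'E'
import numpy as np,cv2
from scipy.spatial.transform import Rotation as Ro
def cloud(f):
    v,u=np.mgrid[:480,:640]; z=f["z_map"]; K=f["K"]
    P=np.stack([(u-K[0,2])/K[0,0]*z,(v-K[1,2])/K[1,1]*z,z],-1)
    W=(P-f["t"])@f["R"]; W[z==0]=np.nan; return W
def proj(f,X):
    c=np.atleast_2d(X)@f["R"].T+f["t"]; p=c@f["K"].T; return p[:,:2]/p[:,2:]
E
python3 - <<'E'
from h import *
f=dict(np.load("pics/top0.npz"));W=cloud(f);g=dict(np.load("pics/scene0.npz"));V=cloud(g)
m=np.zeros((480,640),bool);m[140:285,160:440]=1
b=m&(W[...,2]>.011)&(W[...,2]<.025)
n,l,st,c=cv2.connectedComponentsWithStats(b.astype(np.uint8)); 
print(st[1:][st[1:,4]>100])
P=W[m&(W[...,2]>.011)&(W[...,2]<.07)][:,:2]
i=1+np.argmax(st[1:,4]); 
r=cv2.minAreaRect((P*1000).astype(np.float32));print("rect",r,cv2.boxPoints(r))
for n_,(u,v) in dict(post=(421,236),glue=(341,150),glueB=(357,355),pink=(483,293),lamp=(312,184)).items(): print(n_,W[v-2:v+3,u-2:u+3].reshape(-1,3).mean(0).round(4),np.nanmax(W[v-3:v+4,u-3:u+4,2]))
for n_,(u,v) in dict(post=(235,278),cam=(294,262),knob=(362,272),lampend=(352,228),glue=(336,336),screwbl=(242,340),screwbr=(468,336)).items(): print(n_,V[v-1:v+2,u-1:u+2].reshape(-1,3).mean(0).round(4))
cv2.imwrite("pics/crop1.png",cv2.resize(np.vstack([g["color"][210:390,210:490]]),None,fx=2.8,fy=2.8,interpolation=2)[:,:,::-1])
E
```

```text
[[ 216  140   93   22  778]
 [ 199  181  218   98 5969]
 [ 259  184  166   49 3185]
 [ 217  248   33   37  242]
 [ 250  251   13   34  127]]
rect ((612.055908203125, 69.45053100585938), (457.62615966796875, 299.4064025878906), 89.17815399169922) [[ 459.08615 -157.19174]
 [ 758.46173 -161.48627]
 [ 765.02563  296.0928 ]
 [ 465.6501   300.38733]]
post [nan nan nan] 0.12140038818555207
glue [0.707  0.0091 0.1209] 0.12528095020255203
glueB [ 0.3477 -0.0153  0.1608] 0.16471176686595287
pink [ 0.4485 -0.2373  0.1205] 0.12281084434738977
lamp [nan nan nan] 0.2608990060678535
post [ 0.5552 -0.1325  0.1193]
cam [ 0.573  -0.0301  0.1526]
knob [0.6076 0.0817 0.1349]
lampend [0.6236 0.0551 0.2606]
glue [0.7183 0.0069 0.1215]
screwbl [ 0.6172 -0.1384  0.0228]
screwbr [0.7044 0.2562 0.0227]
```

View pics/crop1.png

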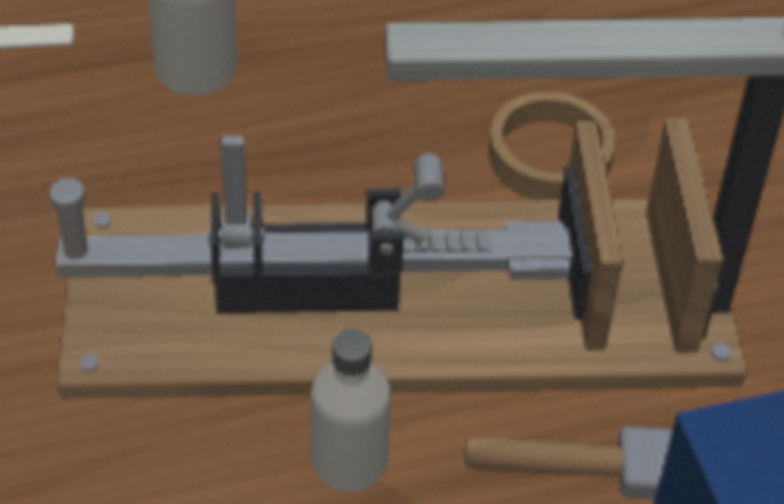

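```bash
python3 - <<'E'
from h import *
f=dict(np.load("pics/top0.npz"));W=cloud(f);g=dict(np.load("pics/scene0.npz"));V=cloud(g)
m=np.zeros((480,640),np.uint8);m[165:285,190:440]=1
b=((m>0)&(W[...,2]>.013)&(W[...,2]<.03)).astype(np.uint8)
n,l,st,c=cv2.connectedComponentsWithStats(b)
k=np.isin(l,[i for i in range(1,n) if st[i,4]>1000]);print(st[1:][st[1:,4]>200])
P=W[k];print(np.median(P[:,2]));r=cv2.minAreaRect((P[:,:2]*1000).astype(np.float32));print(r,cv2.boxPoints(r))
# scene base
m=np.zeros((480,640),bool);m[275:352,225:480]=1
k=m&(V[...,2]>.014)&(V[...,2]<.03);P2=V[k];r2=cv2.minAreaRect((P2[:,:2]*1000).astype(np.float32));print(np.median(P2[:,2]),r2,cv2.boxPoints(r2))
bx=cv2.boxPoints(r2)
# frame from scene rect: long edge direction
for bx in (cv2.boxPoints(r)/1000,cv2.boxPoints(r2)/1000):
    e=[(bx[1]-bx[0]),(bx[2]-bx[1])];y=max(e,key=np.linalg.norm);y=y/np.linalg.norm(y);y=y*np.sign(y[1]);x=np.array([y[1],-y[0]])
    c=bx.mean(0);o=c-.01*y;print("psi",np.arctan2(x[1],x[0]),"o",o)
    for n_,p in dict(post=(.5552,-.1325),cam=(.573,-.0301),knob=(.6076,.0817),lampend=(.6236,.0551),glue=(.7183,.0069)).items():
        d=np.array(p)-o;print(n_,(d@x).round(4),(d@y).round(4))
E
```

```text
[[ 199  181  218   98 6001]
 [ 259  184  166   49 3185]
 [ 217  248   45   37  487]]
0.018303984557746976
((595.0913696289062, 69.83523559570312), (438.4756164550781, 150.11412048339844), 77.7078857421875) [[ 475.08017 -128.39717]
 [ 621.7529  -160.35585]
 [ 715.10254  268.06763]
 [ 568.4298   300.0263 ]]
0.019567798164044525 ((591.3739013671875, 70.28977966308594), (440.4693298339844, 169.42950439453125), 77.62535858154297) [[ 461.43036 -126.6736 ]
 [ 626.9235  -162.98286]
 [ 721.31744  267.25317]
 [ 555.8243   303.56244]]
psi -0.21453781 o [0.5929624  0.06006447]
post 0.0041 -0.1962
cam -0.0003 -0.0923
knob 0.0097 0.0243
lampend 0.031 0.0017
glue 0.1338 -0.0253
psi -0.21597834 o [0.5892309  0.06052211]
post 0.0081 -0.1958
cam 0.0036 -0.092
knob 0.0134 0.0246
lampend 0.0347 0.0021
glue 0.1376 -0.0247
```

The frame is consistent: the base measures 438 x 150 mm at z = 18 mm. Yaw is -0.2145 with the origin at (0.593, 0.060), the post is at press y ≈ -0.196 (ram ≈ 0.028), and the glue is at about (0.125, -0.025). My plan is to push each of the three parts with closed fingers.

```bash
cat >> h.py <<'E'
psi=-.2145; O=np.array([.592,.060,0.]); RP=Ro.from_euler('z',psi)
def pw(p): return O+RP.apply(p)
def wp(p): return RP.inv().apply(np.asarray(p)-O)
def R_t(lean): # tool x = press y, z down leaning to +x
    z=np.array([np.sin(lean),0,-np.cos(lean)]);x=np.array([0,1.,0]);y=np.cross(z,x)
    return RP*Ro.from_matrix(np.stack([x,y,z],1))
def go(s,p,lean=0,fr=None):
    "row from commanded~measured pose s (pos,rot) to press point p"
    pos,R=s; d=R.inv().apply(pw(p)-pos)*100; r=(R.inv()*R_t(lean)).as_rotvec()
    print(np.r_[r.round(3),d.round(2)].tolist())
def cur():
    from bench import env
    s=env.state(); print("t",s["time"],"press",wp(s["tool_pos"]).round(4),"F",RP.inv().apply(s["wrist_force"]).round(2),"q",s["qpos"].round(2))
    return s["tool_pos"],Ro.from_rotvec(s["eef_rot"])
E
python3 - <<'E'
from h import *
s=cur(); L=np.radians(35)
t=np.array([.003,.062,.114]);a=np.array([np.sin(L),0,-np.cos(L)])
go(s,wp(s[0]+[.0,-.05,.12]));go(s,t-a*.17+[-.02,0,.02],L);go(s,t-a*.15,L)
P=(pw(t-a*.15),R_t(L)); go(P,t,L)
E
```

```text
t 0.1 press [-0.4263  0.3726  0.191 ] F [-0.39  0.48  0.16] q [ 0.9   0.16  1.6  -0.    1.39 -0.21]
[-0.001, 0.002, -0.245, -4.5, 2.21, -11.99]
[-0.608, 0.077, -0.237, -22.57, 37.78, -8.2]
[-0.608, 0.077, -0.237, -21.8, 40.84, -4.57]
[0.0, 0.0, 0.0, 0.0, 0.0, 15.0]
```

```bash
python3 -m jog '[[0,0,-0.1,-2,1,-6,0],[0,0,-0.245,-4.5,2.2,-12,0],[-0.2,0.02,-0.24,-7,7,-13,0],[-0.4,0.05,-0.24,-11,14,-13,0],[-0.6,0.077,-0.237,-14,20,-12,0],[-0.608,0.077,-0.237,-17,26,-11,0],[-0.608,0.077,-0.237,-20,32,-9.5,0],[-0.608,0.077,-0.237,-22.5,37.8,-8.2,0],[-0.608,0.077,-0.237,-22.5,37.8,-8.2,0],[-0.608,0.077,-0.237,-22.5,37.8,-8.2,0]]'; python3 - <<'E'
from h import *
s=cur(); L=np.radians(35)
t=np.array([.003,.062,.114]);a=np.array([np.sin(L),0,-np.cos(L)])
go(s,t-a*.15,L);go(s,t,L)
E
```

```text
time: 1.35
tool_pos: [0.4942, 0.1433, 0.2724]
eef_rot: [2.044, 1.638, 0.516]
wrist_force: [-0.8, -0.1, -0.5]
opening: 0.0001
t 1.35 press [-0.1133  0.0605  0.2724] F [-0.72 -0.28 -0.5 ] q [ 0.21 -0.49  2.13 -0.29  0.96 -1.04]
[-0.002, 0.002, -0.005, 0.16, 0.45, 4.64]
[-0.002, 0.002, -0.005, 0.19, 0.48, 19.64]
```

```bash
python3 -m jog '[[0,0,0,0.1,0.4,4.6,0],[0,0,0,0.2,0.5,9,0],[0,0,0,0.2,0.5,13,0],[0,0,0,0.2,0.5,17,0],[0,0,0,0.2,0.5,19.5,0],[0,0,0,0.2,0.5,19.5,0]]'; python3 - <<'E'
from h import *
from bench import env
s=cur()
f=env.grab_frame("scene");cv2.imwrite("pics/s1.png",cv2.resize(f["color"][180:380,200:500],None,fx=2.5,fy=2.5)[:,:,::-1])
E
```

```text
time: 2.1
tool_pos: [0.6065, 0.1242, 0.1147]
eef_rot: [2.041, 1.646, 0.516]
wrist_force: [-0.5, 0.2, 0.5]
opening: 0.0002
t 2.1 press [0.0005 0.0658 0.1147] F [-0.52  0.13  0.49] q [ 0.11 -0.02  2.08 -0.36  0.53 -0.98]
```

View pics/s1.png

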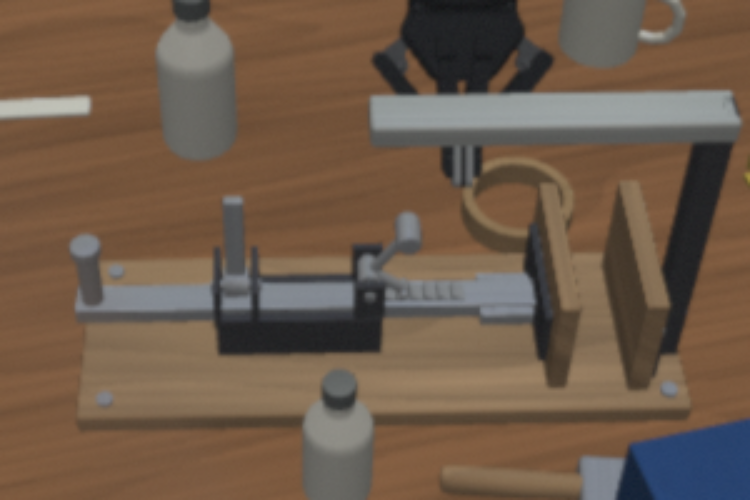

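```bash
python3 - <<'E'
from h import *
from bench import env
s=cur()
f=env.grab_frame("scene");V=cloud(f)
print(proj(f,s[0]),proj(f,pw([0,.0287,.123])),proj(f,pw([0,.0658,.115])), proj(f,pw([.018,-.005,.241])),proj(f,pw([0,-.196,.118])))
for v in range(240,262,3): print(v,wp(V[v,383:388]).mean(0).round(3))
cv2.imwrite("pics/s2.png",cv2.resize(f["color"][180:380,200:500],None,fx=2.5,fy=2.5)[:,:,::-1])
E
```

```text
t 2.15 press [0.0011 0.0661 0.1164] F [-0.32  0.62 -0.28] q [ 0.11 -0.02  2.07 -0.36  0.53 -0.98]
[[384.7713188 274.6347016]] [[363.64228079 272.06293493]] [[384.47434051 274.73184813]] [[346.72388647 230.9477813 ]] [[235.26731321 276.36563553]]
240 [-0.025  0.065  0.177]
243 [-0.022  0.065  0.172]
246 [-0.019  0.065  0.168]
249 [-0.016  0.065  0.164]
252 [-0.013  0.065  0.16 ]
255 [-0.143  0.088  0.016]
258 [-0.135  0.087  0.015]
261 [-0.125  0.086  0.017]
```

View pics/s2.png

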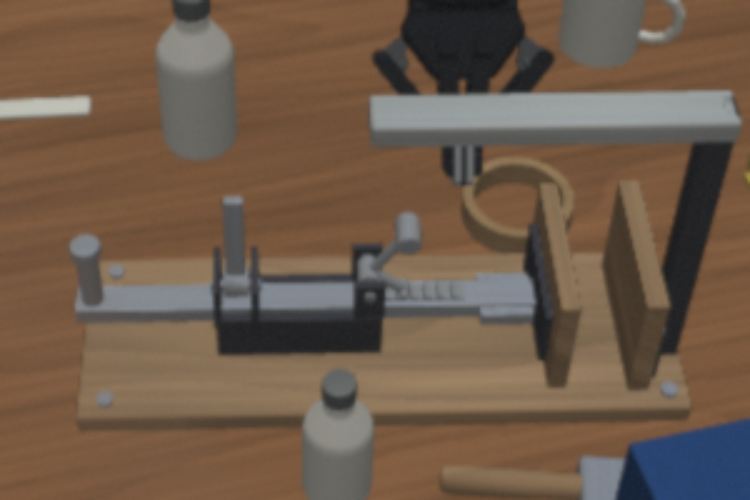

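```bash
python3 - <<'E'
from h import *
g=dict(np.load("pics/scene0.npz"));V=cloud(g);R=Ro.from_rotvec([2.66864476,1.65653371,-.0026]);p=np.array([0.2547742 , 0.51477798, 0.19097387])
for d in (0,-.013,-.04,-.06):
  for x in (-.05,.05): print(d,x,proj(g,p+R.apply([x,0,d])).round(1))
for u,v in ((492,76),(493,70),(541,80),(541,75)):print(V[v,u].round(3))
from bench import env
f=env.grab_frame("wrist");print(f["K"].round(1).tolist(),f["t"],f["R"].tolist());cv2.imwrite("pics/w1.png",f["color"][:,:,::-1])
s=cur();c=f["R"]@s[0]+f["t"];print(c)
V=cloud(env.grab_frame("top"));print(wp(np.array([0,0,0])))
E
```

```text
0 -0.05 [[485.1 100.6]]
0 0.05 [[532.  106.1]]
-0.013 -0.05 [[486.2  95.4]]
-0.013 0.05 [[533.5 100.9]]
-0.04 -0.05 [[488.6  84.4]]
-0.04 0.05 [[536.6  89.8]]
-0.06 -0.05 [[490.4  76. ]]
-0.06 0.05 [[538.9  81.4]]
[0.244 0.467 0.258]
[0.246 0.465 0.273]
[0.285 0.558 0.259]
[0.289 0.552 0.273]
[[371.6, 0.0, 319.3], [0.0, 371.6, 240.0], [0.0, 0.0, 1.0]] [-0.25250079 -0.41913902 -0.18302581] [[0.2116824753391819, 0.9773366304626008, 0.0019079806833693302], [0.5939541866759701, -0.13019508621765724, 0.793893987667664], [0.7761500845612047, -0.16692019135140088, -0.6080532015825987]]
t 2.25 press [0.002  0.0664 0.1185] F [-0.11 -0.05 -0.22] q [ 0.11 -0.02  2.07 -0.36  0.53 -0.98]
[-0.00192454  0.01993577  0.19610866]
[-0.56566157 -0.18463745  0.        ]
```

View pics/w1.png

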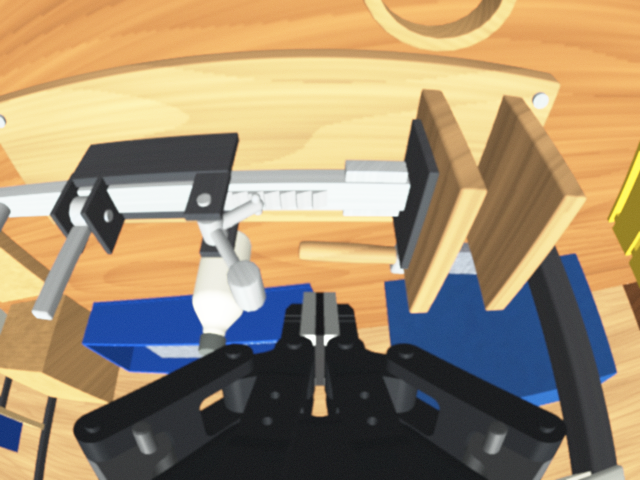

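The scene and wrist views both put the real fingertip about 43 mm behind the reported TCP: the tip is at scene pixel (385,252), but the TCP projects to (385,274). I'll treat the tip as TCP − 43 mm·z, and check this by advancing and measuring again.

```bash
python3 -m jog '[[0,0,0,0,0,1,0],[0,0,0,0,0,2,0],[0,0,0,0,0,3,0],[0,0,0,0,0,3.9,0],[0,0,0,0,0,3.9,0],[0,0,0,0,0,3.9,0]]'; cat >> h.py <<'E'
def tip():
    from bench import env
    s=cur(); t=s[0]-s[1].apply([0,0,.043]); print("tip press",wp(t).round(4)); return t,s[1]
E
python3 - <<'E'
from h import *
from bench import env
t=tip()
f=env.grab_frame("scene");V=cloud(f)
print(proj(f,t[0]))
w=env.grab_frame("wrist");c=w["R"]@pw([0,.0287,.123])+w["t"];th=np.arctan2(np.hypot(*c[:2]),c[2]);print("knob wrist px",w["K"][:2,2]+w["K"][0,0]*th*c[:2]/np.hypot(*c[:2]))
cv2.imwrite("pics/s3.png",np.hstack([cv2.resize(f["color"][200:340,280:440],(500,438)),cv2.resize(w["color"][160:400,160:400],(300,438))])[:,:,::-1])
E
```

```text
time: 3.05
tool_pos: [0.6299, 0.1188, 0.0852]
eef_rot: [2.04, 1.642, 0.521]
wrist_force: [0.8, 0.7, 0.3]
opening: 0.0001
t 3.05 press [0.0245 0.0655 0.0852] F [0.67 0.89 0.27] q [ 0.09  0.09  2.04 -0.4   0.46 -0.95]
tip press [-0.0002  0.0654  0.1204]
[[384.44873553 272.60495932]]
knob wrist px [229.01775192 319.27944036]
```

View pics/s3.png

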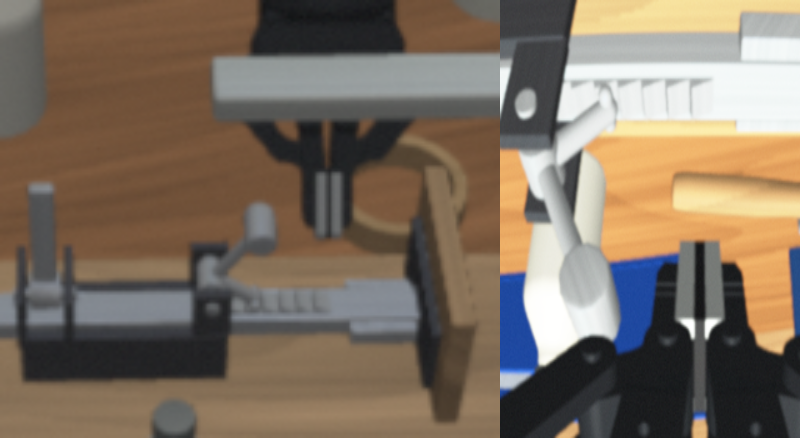

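Scene: fingertip at (385,275), matching the 43 mm correction, and knob at (363,273), level with it and to its left. Next: sink 7 mm, then push to press −y.

```bash
python3 -m jog '[[0,0,0,0,0,0.7,0],[0,0,0,-1,0,0.7,0],[0,0,0,-2,0,0.7,0],[0,0,0,-3,0,0.7,0],[0,0,0,-4,0,0.7,0],[0,0,0,-5,0,0.7,0],[0,0,0,-6,0,0.7,0],[0,0,0,-7,0,0.7,0],[0,0,0,-7.6,0,0.7,0],[0,0,0,-7.6,0,0.7,0]]'; python3 - <<'E'
from h import *
from bench import env
t=tip()
f=env.grab_frame("scene")
for a in (0,.61,1.4): print(a,proj(f,pw([0,.05*np.sin(.61-a),.082+.05*np.cos(.61-a)])))
cv2.imwrite("pics/s4.png",cv2.resize(f["color"][200:340,220:440],None,fx=3,fy=3)[:,:,::-1])
E
```

```text
time: 4.4
tool_pos: [0.6176, 0.0433, 0.0792]
eef_rot: [2.04, 1.641, 0.52]
wrist_force: [0.6, 0.1, -0.3]
opening: 0.0001
t 4.4 press [ 0.0285 -0.0109  0.0792] F [ 0.54  0.27 -0.34] q [-0.08  0.02  2.13 -0.19  0.4  -1.28]
tip press [ 0.0039 -0.0109  0.1144]
0 [[363.60951574 272.07030338]]
0.61 [[347.40202269 268.88447977]]
1.4 [[326.95661069 274.96833113]]
```

View pics/s4.png

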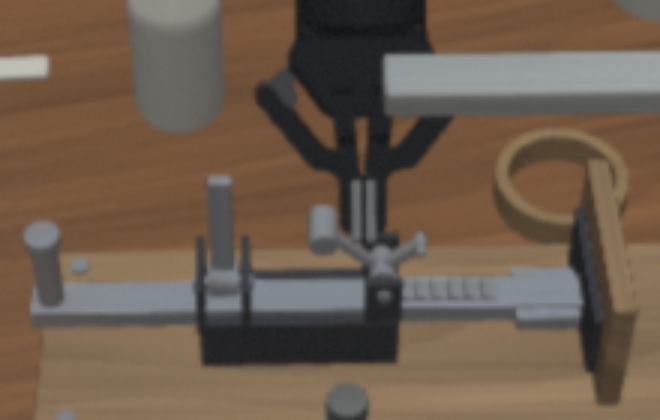

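Scene: the knob is now at (327,276), which matches the predicted fully tipped position (327,275), so the pawl lies back. Next: retreat along the tool axis and turn upright, jaws along press x, for the post.

```bash
cat >> h.py <<'E'
def R_x(): # tool x = press x, z down
    return RP*Ro.from_matrix(np.diag([1.,-1,-1]))
def gx(t,p):
    "row: tip to press point p, upright, turning about so that TIP lands there"
    pos,R=t; T=pos+R.apply([0,0,.043]); T2=pw(p)+[0,0,-.043]
    print(p,np.r_[(R.inv()*R_x()).as_rotvec().round(3),(R.inv().apply(T2-T)*100).round(2)].tolist())
E
python3 - <<'E'
from h import *
t=tip()
gx(t,[-.06,-.06,.26]);gx(t,[-.03,-.152,.24]);
gx((pw([-.03,-.152,.24]),R_x()),[0,-.152,.08])
E
```

```text
t 4.45 press [ 0.0285 -0.0106  0.0792] F [-0.19  0.29  0.03] q [-0.08  0.02  2.13 -0.19  0.4  -1.28]
tip press [ 0.0038 -0.0107  0.1144]
[-0.06, -0.06, 0.26] [0.477, -0.48, 1.516, -4.91, 0.67, -16.37]
[-0.03, -0.152, 0.24] [0.477, -0.48, 1.516, -14.12, 1.99, -13.02]
[0, -0.152, 0.08] [0.0, 0.0, 0.0, 3.0, -0.0, 16.0]
```

```bash
python3 -m jog '[[0,0,0,0.5,0,-5,0],[0,0,0,0.5,0,-10,0],[0,0,0,0,0,-15,0],[0.1,-0.1,0.3,-3,0.5,-16.5,0],[0.19,-0.19,0.6,-6,1,-16,0],[0.25,-0.25,0.8,-9,1.5,-15,0],[0.3,-0.3,0.95,-12,2,-14,0],[0.36,-0.36,1.15,-14.1,2,-13,0],[0.42,-0.42,1.33,-14.1,2,-13,0],[0.477,-0.48,1.516,-14.1,2,-13,0]]'; python3 - <<'E'
from h import *
t=tip()
gx(t,[0,-.152,.2]);gx(t,[0,-.152,.08])
E
```

```text
time: 5.7
tool_pos: [0.5308, -0.0819, 0.1968]
eef_rot: [3.028, 0.15, 0.133]
wrist_force: [0.4, 0.5, -0.1]
opening: 0.0
t 5.7 press [-0.0296 -0.1516  0.1968] F [ 0.24  0.57 -0.05] q [-0.33 -0.04  1.8  -0.07  1.26 -0.42]
tip press [-0.0344 -0.1482  0.2394]
[0, -0.152, 0.2] [0.098, -0.099, 0.313, 2.46, 0.48, 4.28]
[0, -0.152, 0.08] [0.098, -0.099, 0.313, 1.47, -0.85, 16.16]
```

```bash
python3 -m jog '[[0.05,-0.05,0.16,1.2,0.2,2,0],[0.098,-0.099,0.313,2.4,0.5,4.3,0],[0.098,-0.099,0.313,2.4,0.5,4.3,0],[0.098,-0.099,0.313,2.4,0.5,4.3,0]]'; python3 - <<'E'
from h import *
t=tip()
gx(t,[0,-.152,.12]);gx(t,[0,-.152,.08])
E
```

```text
time: 6.2
tool_pos: [0.5589, -0.0884, 0.1574]
eef_rot: [3.123, -0.324, 0.004]
wrist_force: [-1.4, 0.5, -0.4]
opening: -0.0
t 6.2 press [-0.0008 -0.1521  0.1574] F [-1.46  0.24 -0.42] q [-0.37  0.16  1.66 -0.    1.31 -0.16]
tip press [-0.0009 -0.152   0.2004]
[0, -0.152, 0.12] [0.002, -0.003, 0.008, 0.05, -0.02, 8.04]
[0, -0.152, 0.08] [0.002, -0.003, 0.008, 0.04, -0.03, 12.04]
```

```bash
python3 -m jog '[[0,0,0,0,0,4,0],[0,0,0,0,0,7,0],[0,0,0,0,0,9.5,0],[0,0,0,0,0,11,0],[0,0,0,0,0,12,0],[0,0,0,0,0,12,0]]'; python3 - <<'E'
from h import *
from bench import env
t=tip()
f=env.grab_frame("scene");print(proj(f,t[0]))
cv2.imwrite("pics/s5.png",cv2.resize(f["color"][200:340,200:420],None,fx=3,fy=3)[:,:,::-1])
E
```

```text
time: 6.95
tool_pos: [0.5592, -0.0888, 0.0371]
eef_rot: [3.123, -0.327, 0.003]
wrist_force: [0.1, -0.4, -0.3]
opening: 0.0
t 6.95 press [-0.0004 -0.1524  0.0371] F [ 0.21 -0.35 -0.29] q [-0.37  0.3   1.75 -0.    1.08 -0.16]
tip press [-0.0005 -0.1523  0.0801]
[[261.82333186 289.80760039]]
```

View pics/s5.png

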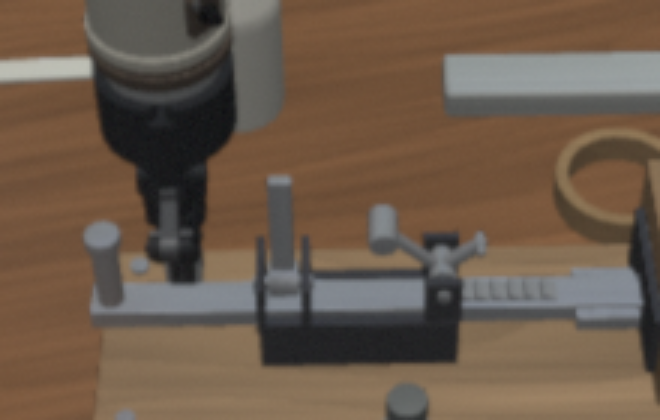

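Scene: the fingertip is at about (262,294), between the post at (234,280) and the yoke, just above the rod. Pawl still tipped at (327,276). Now pull (tool +y).

```bash
python3 -m jog '[[0,0,0,0,1,0,0],[0,0,0,0,2,0,0],[0,0,0,0,3,0,0],[0,0,0,0,4,0,0],[0,0,0,0,5,0,0],[0,0,0,0,6,0,0],[0,0,0,0,7,0,0],[0,0,0,0,7.8,0,0],[0,0,0,0,8.5,0,0],[0,0,0,0,9.0,0,0]]'; python3 -c "
from h import *
tip()"; python3 -m jog '[[0,0,0,0,0.3,0,0],[0,0,0,0,0.5,0,0],[0,0,0,0,0.7,0,0],[0,0,0,0,0.9,0,0],[0,0,0,0,0.9,0,0]]'; python3 -c "
from h import *
tip()"
```

```text
time: 8.25
tool_pos: [0.5411, -0.1768, 0.0373]
eef_rot: [-3.124, 0.329, -0.006]
wrist_force: [4.2, 4.5, -1.1]
opening: 0.0004
t 8.25 press [ 0.0007 -0.2422  0.0373] F [ 3.14  5.34 -1.12] q [-0.53  0.31  1.74  0.    1.08 -0.32]
tip press [ 0.0005 -0.2422  0.0803]
time: 8.88
tool_pos: [0.5402, -0.179, 0.0373]
eef_rot: [-3.114, 0.327, -0.005]
wrist_force: [8.8, 25.8, 6.2]
opening: -0.0001
t 8.875 press [ 0.0003 -0.2445  0.0373] F [ 3.07 27.07  6.24] q [-0.54  0.31  1.74  0.01  1.09 -0.34]
tip press [ 2.00e-04 -2.45e-01  8.03e-02]
```

At the stop: 27 N, with no more travel. Back off, lift, and check the post and pawl positions by depth.

```bash
python3 -m jog '[[0,0,0,0,-1,0,0],[0,0,0,0,-2.5,0,0],[0,0,0,0,-2.5,-4,0],[0,0,0,0,-2.5,-8,0],[0,0,0,0,-2.5,-12,0],[0,0,0,0,-2.5,-12,0]]'; python3 - <<'E'
from h import *
from bench import env
t=tip()
f=env.grab_frame("scene");V=cloud(f);print("post px",proj(f,pw([0,-.268,.118])),"before",proj(f,pw([0,-.196,.118])),"jaw",proj(f,pw([0,.065,.112])))
u,v=proj(f,pw([0,-.268,.118]))[0].round().astype(int);
m=np.zeros((480,640),bool);m[v-15:v+25,u-20:u+20]=1;m&=(V[...,2]>.105)&(V[...,2]<.13);print("head",wp(V[m]).mean(0),m.sum())
u,v=proj(f,pw([0,-.035,.117]))[0].round().astype(int);m=np.zeros((480,640),bool);m[v-12:v+12,u-12:u+12]=1;m&=(V[...,2]>.11);print("knob",wp(V[m]).mean(0),m.sum())
gx(t,[.045,-.12,.20]);gx(t,[.045,-.097,.20]);gx(t,[.045,-.097,.135])
cv2.imwrite("pics/s6.png",cv2.resize(f["color"][190:350,180:440],None,fx=3,fy=3)[:,:,::-1])
E
```

```text
time: 9.62
tool_pos: [0.546, -0.1627, 0.1613]
eef_rot: [3.119, -0.328, 0.015]
wrist_force: [0.4, -0.3, -0.2]
opening: -0.0
t 9.625 press [ 0.0024 -0.2274  0.1613] F [ 0.46 -0.17 -0.2 ] q [-0.5   0.16  1.66 -0.    1.31 -0.29]
tip press [ 0.002  -0.2272  0.2043]
post px [[193.97036854 277.13390083]] before [[235.26731321 276.36563553]] jaw [[383.9029599  275.88001534]]
head [ 0.00607701 -0.26701214  0.11752871] 135
knob [ 0.00806669 -0.0351786   0.12323625] 162
[0.045, -0.12, 0.2] [0.004, -0.01, 0.005, 4.31, -10.72, 0.43]
[0.045, -0.097, 0.2] [0.004, -0.01, 0.005, 4.32, -13.02, 0.42]
[0.045, -0.097, 0.135] [0.004, -0.01, 0.005, 4.25, -13.05, 6.92]
```

View pics/s6.png

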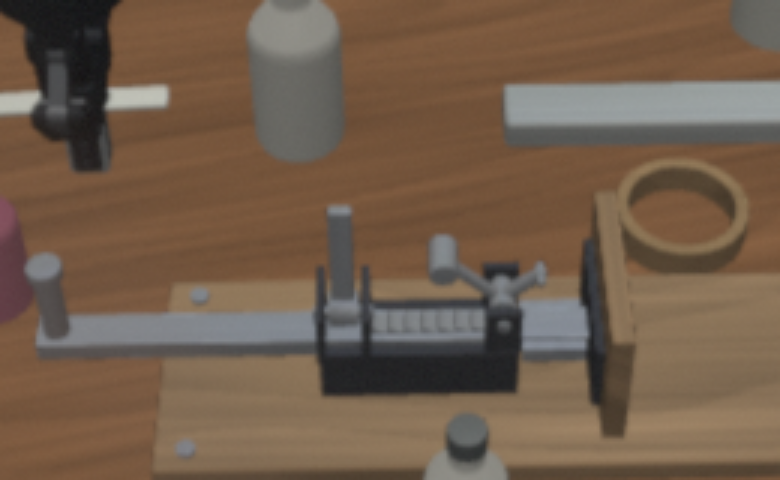

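Scene: post head at (195,277) (press y −0.267, expected −0.268), pawl knob still tipped at (327,276), cam lever upright at (293,262). Next, go over to the +x side of the cam lever.

```bash
python3 -m jog '[[0,0,0,4.3,-4,0,0],[0,0,0,4.3,-8,0.2,0],[0,0,0,4.3,-12,0.4,0],[0,0,0,4.3,-12.9,0.4,0],[0,0,0,4.3,-12.9,3,0],[0,0,0,4.3,-12.9,5,0],[0,0,0,4.3,-12.9,6.7,0],[0,0,0,4.3,-12.9,6.7,0],[0,0,0,4.3,-12.9,6.7,0]]'; python3 - <<'E'
from h import *
t=tip();p=wp(t[0])
for a in (-.15,.2,.6,.9,1.1,1.3,1.5,1.65,1.75):
    c=np.array([-.066*np.sin(a)+.004*np.cos(a)+.0145,-.096,.073+.066*np.cos(a)+.004*np.sin(a)])
    gx(t,c.round(4))
E
```

```text
time: 10.8
tool_pos: [0.6131, -0.0444, 0.0906]
eef_rot: [3.123, -0.328, 0.005]
wrist_force: [0.7, -0.0, 0.1]
opening: 0.0
t 10.8 press [ 0.0428 -0.0975  0.0906] F [0.67 0.12 0.13] q [-0.27  0.35  1.58 -0.    1.21 -0.06]
tip press [ 0.0427 -0.0975  0.1336]
[ 0.0283 -0.096   0.1377] [0.001, -0.003, 0.005, -1.45, -0.16, -0.41]
[ 0.0053 -0.096   0.1385] [0.001, -0.003, 0.005, -3.75, -0.17, -0.5]
[-0.0195 -0.096   0.1297] [0.001, -0.003, 0.005, -6.23, -0.18, 0.37]
[-0.0347 -0.096   0.1172] [0.001, -0.003, 0.005, -7.76, -0.19, 1.62]
[-0.0425 -0.096   0.1065] [0.001, -0.003, 0.005, -8.54, -0.2, 2.69]
[-0.048  -0.096   0.0945] [0.001, -0.003, 0.005, -9.09, -0.2, 3.88]
[-0.0511 -0.096   0.0817] [0.001, -0.003, 0.005, -9.41, -0.21, 5.16]
[-0.0516 -0.096   0.0718] [0.001, -0.003, 0.005, -9.46, -0.21, 6.15]
[-0.0512 -0.096   0.0652] [0.001, -0.003, 0.005, -9.42, -0.21, 6.81]
```

```bash
python3 -m jog '[[0,0,0,-1.4,-0.2,-0.3,0],[0,0,0,-2.6,-0.2,-0.5,0],[0,0,0,-3.8,-0.2,-0.5,0],[0,0,0,-5,-0.2,-0.1,0],[0,0,0,-6.2,-0.2,0.4,0],[0,0,0,-7.1,-0.2,1,0],[0,0,0,-7.8,-0.2,1.6,0],[0,0,0,-8.5,-0.2,2.7,0],[0,0,0,-9.1,-0.2,3.9,0],[0,0,0,-9.1,-0.2,3.9,0]]'; python3 - <<'E'
from h import *
t=tip()
for p in ([-.051,-.096,.0817],[-.0515,-.096,.0718],[-.0515,-.096,.065]): gx(t,p)
E
```

```text
time: 12.05
tool_pos: [0.5229, -0.0229, 0.05]
eef_rot: [3.123, -0.328, 0.0]
wrist_force: [0.5, 0.5, -0.7]
opening: 0.0002
t 12.05 press [-0.0499 -0.0957  0.05  ] F [ 0.34  0.63 -0.67] q [-0.27  0.19  1.87 -0.    1.09 -0.06]
tip press [-0.0499 -0.0957  0.093 ]
[-0.051, -0.096, 0.0817] [0.001, -0.0, 0.005, -0.11, 0.02, 1.13]
[-0.0515, -0.096, 0.0718] [0.001, -0.0, 0.005, -0.16, 0.02, 2.12]
[-0.0515, -0.096, 0.065] [0.001, -0.0, 0.005, -0.16, 0.02, 2.8]
```

```bash
python3 - <<'E'
from h import *
from bench import env
f=env.grab_frame("scene");w=env.grab_frame("wrist")
cv2.imwrite("pics/s7.png",np.hstack([cv2.resize(f["color"][200:340,220:360],(400,400)),cv2.resize(w["color"],(400,400))])[:,:,::-1])
E
```

```text
(no output)
```

View pics/s7.png

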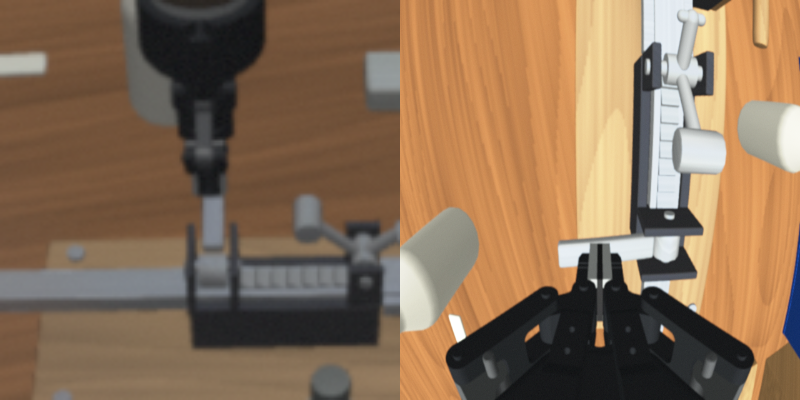

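The lever lies under the fingertip, leaning to −x (scene ≈ (295,277)). The pawl is still back and the small bottle is standing. Press on down.

```bash
python3 -m jog '[[0,0,0,-0.1,0,0.6,0],[0,0,0,-0.1,0,1.1,0],[0,0,0,-0.2,0,1.5,0],[0,0,0,-0.2,0,1.8,0],[0,0,0,-0.2,0,2.1,0],[0,0,0,-0.2,0,2.1,0]]'; python3 -c "
from h import *
tip()"; python3 -m jog '[[0,0,0,0,0,0.2,0],[0,0,0,0,0,0.4,0],[0,0,0,0,0,0.6,0],[0,0,0,0,0,0.6,0]]'; python3 -c "
from h import *
tip()"
```

```text
time: 12.9
tool_pos: [0.5226, -0.0229, 0.0335]
eef_rot: [3.123, -0.326, 0.002]
wrist_force: [-14.1, 3.6, 31.0]
opening: -0.0001
t 12.9 press [-0.0502 -0.0958  0.0335] F [-14.55   0.52  30.97] q [-0.27  0.21  1.88 -0.    1.05 -0.06]
tip press [-0.0502 -0.0957  0.0765]
time: 13.4
tool_pos: [0.5231, -0.023, 0.0314]
eef_rot: [3.123, -0.325, 0.002]
wrist_force: [-26.9, 5.7, 59.5]
opening: -0.0001
t 13.4 press [-0.0496 -0.0958  0.0314] F [-27.54  -0.13  59.49] q [-0.27  0.21  1.87 -0.    1.05 -0.06]
tip press [-0.0497 -0.0957  0.0744]
```

Firm stop (60 N) at tip height 74–76 mm, expected 74.5 mm. Release, retreat upwards and check.

```bash
python3 -m jog '[[0,0,0,0,0,-0.7,0],[0,0,0,0,0,-2,0],[0,0,0,-1,0,-6,0],[0,0,0,-5,0,-11,0],[0,0,0,-11,0,-13,0],[0,0,0,-16,0,-14,0],[0,0,0,-16,0,-14,0]]'; python3 - <<'E'
from h import *
from bench import env
t=tip()
f=env.grab_frame("scene");g=env.grab_frame("top");T=cloud(g);V=cloud(f)
print("tip home px top",proj(g,pw([-.0817,-.095,.0707])),"scene",proj(f,pw([-.0817,-.095,.0707])))
P=wp(T.reshape(-1,3));m=(abs(P[:,1]+.095)<.006)&(P[:,0]<-.026)&(P[:,0]>-.09)&(P[:,2]>.04)
q=P[m];print(len(q),q[:,0].min(),q[:,0].max());c=np.polyfit(q[:,0],q[:,2],1);print("slope",c, "theta",np.pi/2+.15+np.arctan(c[0]))
for n,p,h in(("head",[0,-.268,.118],.105),("knob",[0,-.035,.117],.11),("glue",[.125,-.025,.12],.1)):
    u,v=proj(f,pw(p))[0].round().astype(int);m=np.zeros((480,640),bool);m[v-12:v+12,u-12:u+12]=1;m&=(V[...,2]>h);print(n,wp(V[m]).mean(0),m.sum())
cv2.imwrite("pics/s8.png",np.hstack([cv2.resize(f["color"][190:390,160:440],(448,320)),cv2.resize(g["color"][140:290,290:440],(320,320))])[:,:,::-1])
E
```

```text
time: 14.28
tool_pos: [0.3638, 0.0112, 0.164]
eef_rot: [3.123, -0.327, 0.008]
wrist_force: [0.2, -0.7, -0.2]
opening: 0.0001
t 14.275 press [-0.2126 -0.0963  0.164 ] F [ 0.35 -0.68 -0.19] q [-0.3  -0.43  2.18 -0.    1.38 -0.1 ]
tip press [-0.2128 -0.0962  0.207 ]
tip home px top [[354.3057993  269.35684542]] scene [[294.38314859 259.93720612]]
186 -0.08072851145445349 -0.026146270103324775
slope [0.07539799 0.0784446 ] theta 1.7960519273612965
head [ 0.00586619 -0.26707449  0.11778338] 131
knob [ 0.00805999 -0.03514578  0.1230143 ] 162
glue [ 0.13049598 -0.0263828   0.1178916 ] 209
```

View pics/s8.png

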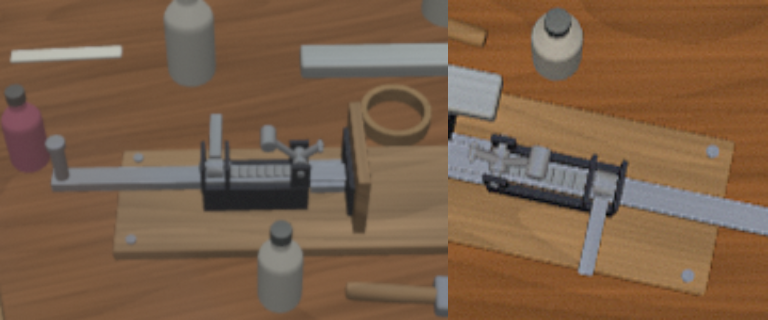

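Cam home: the lever in the top view ends at (354,267), below level, at an angle of about 1.80. Post at −0.267, pawl tipped, glue standing, and the robot clear.

```bash
python3 -c "
from bench import env
print(env.finish_job())"
```

```text
the job is handed in; nothing more can be done
None
```

I handed the job in at about 14 s of the 64 s allowed. With closed fingers, I tipped the pawl back, pulled the rod by its post to the stop, and pushed the cam lever over and down home. The hand-in gave no verdict.

**Last checks, with the arm clear of everything:**
- **Cam:** the depth fit gives about 1.796 rad, against 1.80 for fully home.
- **Rod:** the post head is at press y = −0.267 m, against −0.268 m expected. It met the stop at about 27 N and did not move after I let go.
- **Pawl:** the knob is at y = −0.035 m, which matches fully tipped back. It read the same before and after the cam was closed.
- **Glue:** the small white bottle is still standing beside the press.

**Disagreements:**
- **Fingertip position:** in the scene and wrist pictures, the real fingertips stood about 43 mm behind the reported TCP. I corrected every move for this, and the contacts then came where expected.
- **Rod stop:** the rod met its stop with the tip about 4 mm short of where I had worked it out, within what I can measure.
- **Cam force:** the final push reached about 60 N at the fingertips, more than needed but under the 120 N wrist limit.

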